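# Refill the shoe-dressing rack

## Task

The wooden rack on the cobbler's bench has three pockets, and only one still holds a brown bottle of shoe dressing. Stand the two spare brown bottles with black caps in the two empty pockets, one in each, upright and set down gently, not dropped. Leave the bottle that is already in the rack where it is.

Things in the scene. Friction and masses are not known exactly. Their poses are not given: they have to be found in the camera images.
- rack: open wooden rack fixed to the bench, 86 x 246 x 24 mm (x, y, z), origin at the centre of its underside. Three 74 x 74 mm pockets in a row, centred at y = -80, 0, +80 mm, x = 0; walls 6 mm thick, pocket floor 6 mm and wall tops 24 mm above the bench. One pocket, not always the same, holds the stock bottle; two are empty.
- spare_a_center (a point): round brown bottle, black cap, pale paper band; 90 mm tall, 46 mm in diameter up to 64 mm above its foot, cap 36 mm in diameter; about 0.16 kg. Point: on its axis, 45 mm above its foot; z up. A spare: starts upright on the bench (height 0), 50 mm or more clear of its neighbours, among bottles that are not spares: a blue one of the same shape with a white cap, a green one with a pointed spout.
- spare_b_center (a point): round brown bottle, black cap, pale paper band; 90 mm tall, 46 mm in diameter up to 64 mm above its foot, cap 36 mm in diameter; about 0.16 kg. Point: on its axis, 45 mm above its foot; z up. The other spare: starts upright on the bench (height 0), 50 mm or more clear of its neighbours, among bottles that are not spares: a blue one of the same shape with a white cap, a green one with a pointed spout.
- stock_center (a point): round brown bottle, black cap, pale paper band; 90 mm tall, 46 mm in diameter up to 64 mm above its foot, cap 36 mm in diameter; about 0.16 kg. Point: on its axis, 45 mm above its foot; z up. It already stands in one of the rack's pockets, within 6 mm of the pocket's centre, and must be left there.

How it is judged (in metres and radians):
At the end, for the whole second after the job is handed in: All three brown bottles stand upright (within 10 degrees) on the rack's pocket floors (within 7 mm in height), one per pocket and within 20 mm of the pocket's centre along the rack's x and y, released and at rest; the stock bottle is within 30 mm of where it started (x of spare_a_center in the frame of rack between -0.02 and 0.02 m and z of spare_a_center in the frame of rack between 0.044 and 0.058 m and angle between each of spare_a_center, spare_b_center, stock_center's own z axis and vertical below 0.18 rad and (y of spare_a_center in the frame of rack between -0.1 and -0.06 m or y of spare_a_center in the frame of rack between -0.02 and 0.02 m or y of spare_a_center in the frame of rack between 0.06 and 0.1 m) and linear speed of each of spare_a, spare_b, stock below 0.02 m/s and contact force between the fingers and spare_a below 0.1 N and x of spare_b_center in the frame of rack between -0.02 and 0.02 m and z of spare_b_center in the frame of rack between 0.044 and 0.058 m and (y of spare_b_center in the frame of rack between -0.1 and -0.06 m or y of spare_b_center in the frame of rack between -0.02 and 0.02 m or y of spare_b_center in the frame of rack between 0.06 and 0.1 m) and contact force between the fingers and spare_b below 0.1 N and x of stock_center in the frame of rack between -0.02 and 0.02 m and z of stock_center in the frame of rack between 0.044 and 0.058 m and (y of stock_center in the frame of rack between -0.1 and -0.06 m or y of stock_center in the frame of rack between -0.02 and 0.02 m or y of stock_center in the frame of rack between 0.06 and 0.1 m) and contact force between the fingers and stock below 0.1 N and distance of stock_center from where it was at the start of the episode below 0.03 m); the robot touches nothing.
It fails at once if the stock bottle is taken from its pocket (moved over 30 mm) or tipped over 30 degrees (distance of stock_center from where it was at the start of the episode above 0.03 m or angle between stock_center's own z axis and vertical above 0.52 rad).
It fails at once if a spare bottle is dropped (faster than 0.7 m/s with the fingers off it) (linear speed of spare_a above 0.7 m/s and contact force between the fingers and spare_a below 0.1 N).
It fails at once if a spare bottle is dropped (faster than 0.7 m/s with the fingers off it) (linear speed of spare_b above 0.7 m/s and contact force between the fingers and spare_b below 0.1 N).
It also fails if it takes over 64 s, if anything falls off the work surface, if the arm or the gripper's body presses on something with over 40 N, if the wrist force passes 120 N, or if a joint passes its speed limit or range.

## Robot

A 6-joint arm with a two-finger parallel gripper is mounted at the origin on the work surface. World frame = base frame: x ahead of the robot, y to its left, z up, the work surface at z = 0. Lengths are in m, angles in degrees, forces in N, time in s.
With the tool pointing down it reaches from about 0.25 to 0.725 m from the base axis. Payload 9.7 kg.
Tool frame: the origin (TCP) lies midway between the tips of the shut fingers; the grasp point (between the pads) lies 19 mm behind it (grip_point_offset is the distance from the TCP to the grasp point, in m); y points along the fingers, z is the direction in which the jaws open and shut, and the axes are right-handed (so a half turn about y gives the same grasp; the last joint's range is limited). The gripper opens to 85 mm and grips with 20 to 120 N. Pads are 22 mm wide; open, the fingers measure 114 mm over their backs; the gripper's body (76 mm by 85 mm) begins 54 mm behind the grasp point. The pads swing forward as they close: fully open they stand 13 mm farther back than shut.
Start: joints at [-63.025, 4.979, 10.078, 95.1, 0, 90], TCP at [0.249, -0.49, 0.231] pointing down, gripper open.
Joint ranges: [-179.16, 179.16], [-48.56, 103.87], [-65.8, 70.77], [-126.05, 130.52], [-82.76, 87.17], [-180, 180]. Speed limits (degrees/s): [127.2, 127.2, 147.25, 180, 180, 180].

## Interface

Orientations are given as [roll, pitch, yaw] about the fixed x, y, z axes, in that order (R = Rz(yaw) Ry(pitch) Rx(roll)).
In Python, from workcell import get_obs, camera, job_done, grip_point_offset gives the robot as it stands.
- The arm moves only by the tool move_arm, never from a script. Its argument "deltas" is a list that holds one entry, the list of rows, each a list of 4 numbers: the shift along the tool's x, y, z in m, then the turn about the tool's y in degrees. A call has 1 to 5 rows; each row is the pose to reach, as a shift and turn from the pose commanded when the call began, along the tool's axes at that moment; what a row does not reach only later rows make up. A row lasts 1/10 s, in which the tool goes at most 50 mm and 8.59 degrees, less where a joint would pass 70% of its speed; a pose out of reach is approached as far as the arm can. A call with a gripper value outside its range is refused whole. "claw" is the finger opening in m, from 0 to 0.0854, set as the call begins (left out, the last holds). The fingers move at their own pace and stop on an object; "newtons" is the grip in N (left out, the last holds). Time passes only in rows, so rows that repeat a pose let the fingers close. It gives the time, the measured TCP pose, the force and the opening at its end, in the units of the state.
- get_obs(): the state, without advancing time (a new reading comes with each control period).
- camera(name): name is "scene" or "side" or "wrist"; returns a dict with "color" (420x560x3 uint8, blue, green, red), "range_z" (420x560 float32, m along the optical axis (not along the pixel's ray), 0 where there is no reading), "fx", "fy", "cx", "cy" (pixels), "T" (4x4, takes a point from camera to world coordinates). Camera axes: x right, y down, z forward; pixel columns grow to the right and rows downward; lengths in m; the calibration is good to about 2 mm. A picture is of the moment at which its call begins.
- job_done(): hands the job in, once; it reports no verdict.
The state is a dict: "time": time; "q": joint angles; "qd": joint speeds; "joint_efforts": joint torques, N m; "ee_pos": TCP position; "tcp_rot": TCP orientation; "wrist_force": force on the tool from outside, world axes, zero at the start; "torque": the same for the moment, N m; "opening": finger opening in m.
Only numpy, scipy, OpenCV 4.12 (cv2) and the standard library are available. Lean on these libraries where they do the work, as an engineer would, in place of code of your own. Each camera call takes 0.05 s, during which the arm holds its last target. There are 200 camera calls.

## Working session

There is one attempt and no reset: what is moved stays moved. The work goes in short steps, Python scripts to look and compute and a tool call to move; the robot and the scene stay as the last step left them, time stands still between calls to the robot, and variables do not carry over. Pictures are saved under pics/ and viewed, about 8 in all and at most 12, crops included, and the job is handed in when it is done.

Besides the shell and the picture viewer there is one more tool, called after "Request:" as name([rows], argument=value, ...), one row to a line, values as JSON. move_arm: Moves the arm, as the interface text tells. Its arguments: {"type":"object","properties":{"deltas":{"type":"array"},"claw":{"type":"number"},"newtons":{"type":"number"}},"required":["deltas"]}

```bash
mkdir -p pics; ls; python3 - <<'E'
from workcell import *
import cv2,numpy as np
print(get_obs()); print(grip_point_offset)
for n in("scene","side"):
    c=camera(n); cv2.imwrite(f"pics/{n}0.png",c["color"]); np.savez(f"{n}0.npz",**c); print(n,c["T"].round(3).tolist(),c["fx"])
E
```

```text
pics
{'time': 0.0, 'q': array([-6.30243220e+01,  5.01135340e+00,  1.00328315e+01,  9.50995037e+01,
        5.16510035e-04,  9.00009401e+01]), 'qd': array([-0.05394918,  0.1399356 ,  0.09670473, -0.04815575,  0.03920087,
       -0.04567247]), 'joint_efforts': array([ 1.84884964e-03, -5.20401120e+01,  4.64798141e+01,  1.68244232e-02,
        9.93553954e-05,  3.20607583e-06]), 'ee_pos': array([ 0.24938081, -0.48994578,  0.23056611]), 'tcp_rot': array([-9.00780257e+01,  5.15229350e-04, -1.53025263e+02]), 'wrist_force': array([-0.94060832,  0.88721538, -0.03035605]), 'torque': array([ 0.03342059, -0.00852945,  0.06577854]), 'opening': 0.08506489311168107}
0.0187
scene [[-0.818, 0.398, -0.416, 0.931], [0.576, 0.58, -0.576, 0.549], [0.012, -0.71, -0.704, 0.759], [0.0, 0.0, 0.0, 1.0]] 421.549559118662
side [[-0.985, -0.082, 0.154, 0.371], [-0.173, 0.553, -0.815, 0.833], [-0.019, -0.829, -0.559, 0.639], [0.0, 0.0, 0.0, 1.0]] 441.3701320757192
```

View pics/scene0.png

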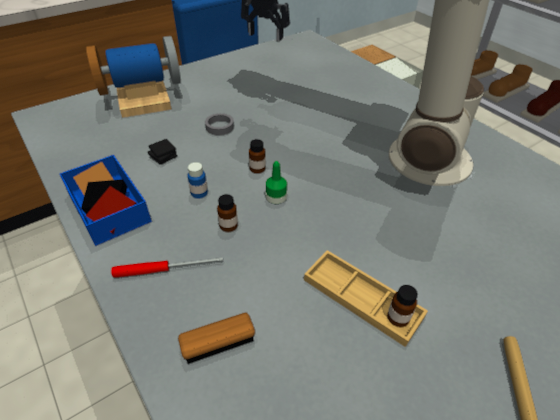

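View pics/side0.png

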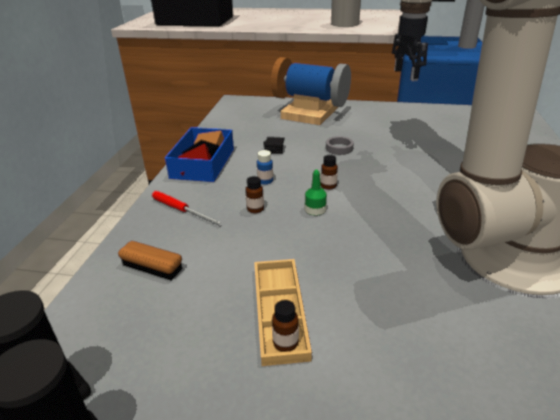

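The scene view shows the spares at about (257,157) and (228,213). The stock bottle is in the rack's near-right pocket (403,306), and the other two pockets are empty. The side view agrees, with the spares at (329,172) and (255,196) and the stock at (285,325). Next I measure the positions.

```bash
cat >m.py <<'E'
import cv2,numpy as np
def cloud(c):
    Z=c["range_z"];v,u=np.indices(Z.shape)
    P=np.stack([(u-c["cx"])/c["fx"]*Z,(v-c["cy"])/c["fy"]*Z,Z],-1)
    T=c["T"];return P@T[:3,:3].T+T[:3,3]
def plane(c,u,v,z):
    T=c["T"];d=T[:3,:3]@np.array([(u-c["cx"])/c["fx"],(v-c["cy"])/c["fy"],1])
    return (T[:3,3]+d*(z-T[2,3])/d[2])[:2]
def caps(c):
    """black blobs, cap top circle projected: points at cap-top height"""
    P=cloud(c);col=c["color"].astype(int);m=((col.max(2)<60)&(c["range_z"]>0)&(P[...,2]>.08)&(P[...,2]<.1)).astype(np.uint8)
    n,l,s,_=cv2.connectedComponentsWithStats(m)
    out=[]
    for i in range(1,n):
        if s[i,4]<25: continue
        q=P[(l==i)&(P[...,2]>.086)]
        if len(q)<10: continue
        r=(q[:,:2].min(0)+q[:,:2].max(0))/2
        out.append((s[i].tolist(),len(q),q.mean(0).round(4),r.round(4),np.ptp(q[:,:2],axis=0).round(3)))
    return out
def rack(c):
    P=cloud(c);h=cv2.cvtColor(c["color"],cv2.COLOR_BGR2HSV)
    m=((h[...,0]>10)&(h[...,0]<28)&(h[...,1]>70)&(h[...,2]>90)&(P[...,2]>.019)&(P[...,2]<.029)&(P[...,0]<.75)&(c["range_z"]>0)).astype(np.uint8)
    n,l,s,_=cv2.connectedComponentsWithStats(cv2.morphologyEx(m,cv2.MORPH_CLOSE,np.ones((5,5))))
    i=1+s[1:,4].argmax();print(s[i]);q=P[(l==i)&(m>0)]
    return cv2.minAreaRect((q[:,:2]*1000).astype(np.float32))
E
python3 - <<'E'
from m import *
for n in("scene","side"):
    c=dict(np.load(n+"0.npz"));print(n)
    for o in caps(c):print(*o)
    print(rack(c))
E
```

```text
scene
[168, 65, 12, 17, 41] 29 [ 0.4654 -0.7086  0.0927] [ 0.4631 -0.7391] [0.027 0.104]
[114, 76, 49, 11, 154] 133 [ 0.576  -0.7396  0.0931] [ 0.5755 -0.7396] [0.144 0.047]
[98, 88, 9, 5, 29] 19 [ 0.6913 -0.7539  0.0917] [ 0.6897 -0.7531] [0.022 0.011]
[250, 140, 13, 11, 112] 89 [ 0.4441 -0.2424  0.0906] [ 0.4431 -0.2428] [0.034 0.033]
[219, 195, 15, 14, 162] 137 [ 0.6217 -0.0978  0.0903] [ 0.6202 -0.0984] [0.034 0.034]
[397, 285, 20, 21, 318] 280 [0.4717 0.3215 0.0953] [0.4698 0.3207] [0.034 0.035]
[ 305  251  123   91 1284]
((492.55169677734375, 241.4595947265625), (90.22434997558594, 246.50767517089844), 15.531609535217285)
side
[324, 155, 12, 10, 86] 60 [ 0.442  -0.2383  0.0906] [ 0.4419 -0.2437] [0.03  0.033]
[247, 177, 14, 10, 104] 77 [ 0.619  -0.0938  0.0906] [ 0.619  -0.0966] [0.03  0.031]
[275, 301, 21, 21, 348] 292 [0.4672 0.3262 0.0954] [0.4672 0.3234] [0.031 0.032]
[80, 404, 9, 16, 70] 55 [0.6994 0.549  0.0938] [0.7013 0.5483] [0.01  0.024]
[ 254  259   58  101 1262]
((493.6138000488281, 241.8120574951172), (86.21138763427734, 248.76365661621094), 15.699735641479492)
```

```bash
python3 - <<'E'
from m import *
c=dict(np.load("scene0.npz"));P=cloud(c);h=cv2.cvtColor(c["color"],cv2.COLOR_BGR2HSV)
for nm,(u0,u1,v0,v1),(a,b) in(("green",(255,295,155,210),(45,80)),("blue",(180,215,155,205),(95,130))):
    s=np.s_[v0:v1,u0:u1];m=(h[s][...,0]>a)&(h[s][...,0]<b)&(h[s][...,1]>120)
    q=P[s][m];print(nm,np.median(q,0).round(3),q.max(0).round(3),q.min(0).round(3))
E
```

```text
green [ 0.473 -0.109  0.057] [0.931 0.549 0.759] [ 0.38  -0.247  0.001]
blue [ 0.633 -0.23   0.058] [0.931 0.549 0.759] [ 0.607 -0.258  0.004]
```

Request:
move_arm([
  [[-0.0285,0,-0.013,-8.4],[-0.057,0,-0.026,-16.8],[-0.0855,0,-0.04,-25.2],[-0.114,0,-0.053,-33.6],[-0.142,0,-0.066,-42]],
])

```text
time: 0.6
ee_pos: [0.3466, -0.3658, 0.231]
tcp_rot: [-90.0, 0.0, -110.7]
wrist_force: [1.0, -0.5, 0.4]
opening: 0.0855
```

Request:
move_arm([
  [[-0.03,0.02,0.009,-7.3],[-0.06,0.04,0.018,-14.6],[-0.09,0.06,0.028,-22],[-0.12,0.08,0.037,-29.3],[-0.149,0.1,0.046,-36.6]],
])

```text
time: 1.1
ee_pos: [0.443, -0.2431, 0.1302]
tcp_rot: [-90.0, 0.0, -74.1]
wrist_force: [0.5, -0.5, -0.1]
opening: 0.0852
```

```bash
cat >>m.py <<'E'
def go(x,y):
    from workcell import get_obs
    o=get_obs();p=o["ee_pos"];a=np.radians(o["tcp_rot"][2]);d=np.array([x,y])-p[:2]
    print(o["time"],p.round(4),o["tcp_rot"].round(2),"tx,tz",(d@[np.cos(a),np.sin(a)]).round(4),(d@[-np.sin(a),np.cos(a)]).round(4))
E
python3 - <<'E'
from m import *;from workcell import camera
go(.443,-.243)
c=camera("wrist");cv2.imwrite("pics/w1.png",c["color"]);print(c["T"].round(3).tolist())
for o in caps(c):print(*o)
E
```

```text
1.1 [ 0.443  -0.2431  0.1302] [-9.002e+01  1.000e-02 -7.412e+01] tx,tz -0.0001 0.0
[[0.962, 0.26, 0.085, 0.421], [0.273, -0.913, -0.301, -0.166], [-0.001, 0.313, -0.95, 0.272], [0.0, 0.0, 0.0, 1.0]]
[366, 15, 39, 46, 675] 488 [ 0.4597 -0.1258  0.0932] [ 0.4627 -0.1234] [0.016 0.014]
[246, 221, 60, 61, 2860] 2673 [ 0.4415 -0.2449  0.0891] [ 0.4416 -0.2459] [0.035 0.035]
```

View pics/w1.png

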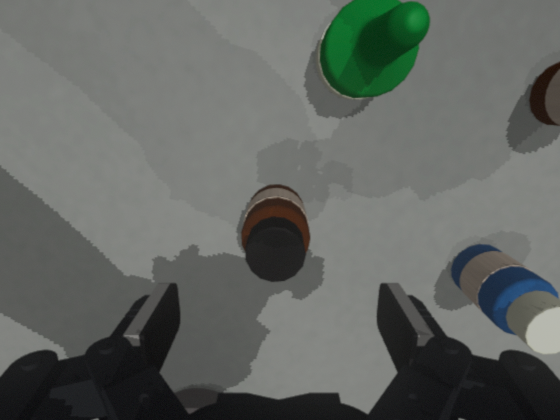

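The cap at (276,250) sits midway between the fingers. Going down and gripping.

Request:
move_arm([
  [[0.001,0.03,0,0],[0.0015,0.06,0,0],[0.0015,0.085,0,0],[0.0015,0.104,0,0],[0.0015,0.104,0,0]],
])

```text
time: 1.65
ee_pos: [0.4411, -0.2448, 0.0244]
tcp_rot: [-90.2, 0.2, -74.4]
wrist_force: [-0.5, 0.1, 0.1]
opening: 0.0856
```

Request:
move_arm([
  [[0,0,0,0],[0,0,0,0],[0,0,0,0],[0,0,0,0],[0,0,0,0]],
], claw=0.03, newtons=40)

```text
time: 2.15
ee_pos: [0.4436, -0.2463, 0.0288]
tcp_rot: [-89.9, -0.1, -74.4]
wrist_force: [-0.6, 0.7, 6.2]
opening: 0.0446
```

Request:
move_arm([
  [[0,0,0,0],[0,0,0,0],[0,0,0,0],[0,0,0,0]],
])

```text
time: 2.55
ee_pos: [0.4436, -0.2463, 0.0287]
tcp_rot: [-89.9, -0.1, -74.4]
wrist_force: [-0.9, 0.5, 5.0]
opening: 0.045
```

Request:
move_arm([
  [[0,-0.015,0,0],[0,-0.045,0,0],[0,-0.085,0,0],[0,-0.125,0,0],[0,-0.165,0,0]],
])

```text
time: 3.05
ee_pos: [0.4425, -0.2456, 0.195]
tcp_rot: [-90.0, -0.0, -74.4]
wrist_force: [0.7, -0.1, -1.1]
opening: 0.0451
```

```bash
python3 - <<'E'
from m import *;from workcell import *
o=get_obs();print(o["wrist_force"],o["opening"]);go(.493,.2417)
c=camera("side");cv2.imwrite("pics/s2.png",c["color"][60:260,180:480])
for k in caps(c):print(*k)
E
```

```text
[ 0.66862991 -0.06879868 -1.08977152] 0.04509560102290158
3.05 [ 0.4425 -0.2456  0.195 ] [-8.997e+01 -2.000e-02 -7.442e+01] tx,tz -0.4558 0.1794
[247, 177, 14, 10, 107] 81 [ 0.619  -0.0941  0.0904] [ 0.6189 -0.0948] [0.031 0.03 ]
[275, 301, 21, 21, 345] 296 [0.4672 0.3263 0.0953] [0.4675 0.3227] [0.032 0.033]
[80, 404, 8, 16, 70] 56 [0.6993 0.5493 0.094 ] [0.7006 0.5494] [0.009 0.022]
```

View pics/s2.png

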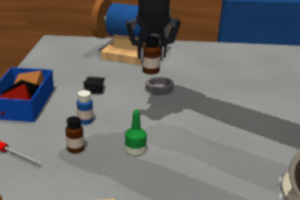

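The bottle is held upright, at (150,55) in the crop. Carrying it to the middle pocket.

Request:
move_arm([
  [[-0.015,0,0.006,0],[-0.045,0,0.018,0],[-0.085,0,0.033,0],[-0.125,0,0.049,0],[-0.165,0,0.065,0]],
])

```text
time: 3.6
ee_pos: [0.4604, -0.0672, 0.1917]
tcp_rot: [-90.1, 0.0, -74.5]
wrist_force: [0.9, -0.0, -1.1]
opening: 0.0445
```

Request:
move_arm([
  [[-0.04,0,0.016,0],[-0.08,0,0.032,0],[-0.12,0,0.047,0],[-0.16,0,0.063,0],[-0.2,0,0.079,0]],
])

```text
time: 4.1
ee_pos: [0.4825, 0.1468, 0.1918]
tcp_rot: [-90.1, 0.0, -74.4]
wrist_force: [1.0, -1.4, -0.8]
opening: 0.0448
```

Request:
move_arm([
  [[-0.035,0,0.014,0],[-0.065,0,0.026,0],[-0.085,0,0.033,0],[-0.091,0,0.035,0],[-0.091,0,0.035,0]],
])

```text
time: 4.6
ee_pos: [0.492, 0.2422, 0.1915]
tcp_rot: [-90.1, -0.0, -74.3]
wrist_force: [-1.1, -0.4, -0.7]
opening: 0.0449
```

```bash
python3 - <<'E'
from m import *;from workcell import *
o=get_obs();print(o["wrist_force"],o["opening"]);go(.493,.2417)
c=camera("side");cv2.imwrite("pics/s3.png",c["color"][180:400,180:400])
for k in caps(c):print(*k)
print(rack(c))
E
```

```text
[-1.09383522 -0.39297379 -0.66964592] 0.044945869290850565
4.6 [0.492  0.2422 0.1915] [-9.010e+01 -2.000e-02 -7.433e+01] tx,tz 0.0007 0.0008
[275, 301, 21, 21, 347] 297 [0.4673 0.3264 0.0953] [0.4675 0.3233] [0.032 0.032]
[80, 404, 8, 16, 69] 55 [0.6992 0.5493 0.0941] [0.7008 0.5491] [0.01  0.023]
[ 254  259   58  101 1287]
((493.48284912109375, 241.935546875), (86.26483154296875, 249.91184997558594), 15.654864311218262)
```

View pics/s3.png

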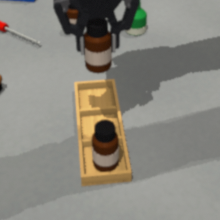

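Request:
move_arm([
  [[0,0.03,0,0],[0,0.07,0,0],[0,0.11,0,0],[0,0.135,0,0],[0,0.147,0,0]],
])

```text
time: 5.15
ee_pos: [0.4915, 0.2397, 0.0427]
tcp_rot: [-90.2, -0.0, -74.5]
wrist_force: [0.1, -0.0, -0.9]
opening: 0.0449
```

Request:
move_arm([
  [[0,0.002,0,0],[0,0.004,0,0],[0,0.006,0,0],[0,0.007,0,0],[0,0.007,0,0]],
])

```text
time: 5.65
ee_pos: [0.4932, 0.2417, 0.0389]
tcp_rot: [-89.9, 0.0, -74.4]
wrist_force: [-0.7, 0.2, -0.0]
opening: 0.0447
```

Request:
move_arm([
  [[0,0.001,0,0],[0,0.002,0,0],[0,0.003,0,0],[0,0.003,0,0]],
])

```text
time: 6.05
ee_pos: [0.4928, 0.2415, 0.0351]
tcp_rot: [-90.0, -0.0, -74.4]
wrist_force: [-0.0, 0.6, -2.3]
opening: 0.0448
```

Request:
move_arm([
  [[0,0.001,0,0],[0,0.001,0,0],[0,0.001,0,0]],
])

```text
time: 6.35
ee_pos: [0.4929, 0.2416, 0.0348]
tcp_rot: [-90.0, 0.0, -74.4]
wrist_force: [-2.8, -1.9, 4.5]
opening: 0.0448
```

Contact is felt, so I release and rise.

Request:
move_arm([
  [[0,0,0,0],[0,0,0,0],[0,0,0,0],[0,0,0,0],[0,0,0,0]],
], claw=0.085)

```text
time: 6.85
ee_pos: [0.4929, 0.2415, 0.0342]
tcp_rot: [-90.0, -0.0, -74.4]
wrist_force: [0.3, 0.2, -0.9]
opening: 0.0851
```

Request:
move_arm([
  [[0,-0.01,0,0],[0,-0.04,0,0],[0,-0.08,0,0],[0,-0.115,0,0],[0,-0.115,0,0]],
])

```text
time: 7.35
ee_pos: [0.4948, 0.2424, 0.1555]
tcp_rot: [-89.5, 0.1, -74.4]
wrist_force: [0.1, 0.2, 0.4]
opening: 0.0851
```

```bash
python3 - <<'E'
from m import *;from workcell import *
go(.6195,-.0965)
for n in("wrist","side"):
    c=camera(n)
    for k in caps(c):print(*k)
cv2.imwrite("pics/s4.png",c["color"][150:400,180:460])
E
```

```text
7.35 [0.4948 0.2424 0.1555] [-89.53   0.09 -74.42] tx,tz 0.36 0.0291
[238, 68, 63, 67, 3278] 3278 [0.4682 0.3203 0.0951] [0.4682 0.3201] [0.035 0.036]
[247, 205, 55, 58, 2497] 2378 [0.492  0.2441 0.0948] [0.4921 0.2428] [0.034 0.035]
[248, 178, 4, 8, 27] 19 [ 0.6282 -0.0897  0.0904] [ 0.6274 -0.0911] [0.011 0.021]
[270, 269, 19, 19, 284] 240 [0.4914 0.2487 0.0952] [0.4916 0.2452] [0.031 0.032]
[274, 299, 22, 23, 376] 327 [0.468  0.3252 0.0954] [0.4686 0.3212] [0.034 0.036]
[81, 404, 8, 16, 70] 55 [0.6992 0.5493 0.0941] [0.7012 0.548 ] [0.011 0.024]
```

View pics/s4.png

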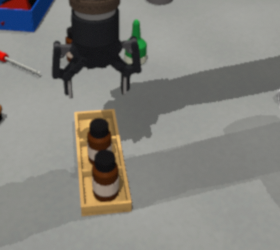

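The first spare stands in the middle pocket (crop (98,140)), in front of the undisturbed stock bottle. Now the second spare.

Request:
move_arm([
  [[0.02,0,0.001,0],[0.055,0,0.004,0],[0.095,0,0.008,0],[0.14,0,0.012,0],[0.185,0,0.015,0]],
])

```text
time: 7.95
ee_pos: [0.5568, 0.0658, 0.148]
tcp_rot: [-90.1, 0.0, -74.4]
wrist_force: [1.4, 0.6, 0.2]
opening: 0.0848
```

Request:
move_arm([
  [[0.045,0,0.004,0],[0.09,0,0.008,0],[0.13,0,0.012,0],[0.16,0,0.014,0],[0.175,0,0.015,0]],
])

```text
time: 8.45
ee_pos: [0.6183, -0.0996, 0.1475]
tcp_rot: [-90.1, 0.0, -74.5]
wrist_force: [-1.4, 0.6, -0.3]
opening: 0.0847
```

Request:
move_arm([
  [[0,0,0,0],[0,0,0,0]],
])

```text
time: 8.65
ee_pos: [0.618, -0.0966, 0.1486]
tcp_rot: [-90.1, 0.0, -74.4]
wrist_force: [0.3, 0.3, -0.4]
opening: 0.0848
```

```bash
python3 - <<'E'
from m import *;from workcell import *
c=camera("wrist")
for k in caps(c):print(*k)
go(.6195,-.0975)
E
```

```text
[253, 215, 55, 55, 2390] 2250 [ 0.6198 -0.0995  0.0891] [ 0.6198 -0.1006] [0.034 0.035]
8.7 [ 0.618  -0.0962  0.1489] [-9.004e+01  4.000e-02 -7.438e+01] tx,tz 0.0017 0.0011
```

Request:
move_arm([
  [[0.001,0.03,0.001,0],[0.0025,0.07,0.001,0],[0.0025,0.1,0.001,0],[0.0025,0.121,0.001,0],[0.0025,0.121,0.001,0]],
])

```text
time: 9.2
ee_pos: [0.6178, -0.0976, 0.025]
tcp_rot: [-90.3, 0.1, -74.3]
wrist_force: [-1.1, 0.9, -0.5]
opening: 0.0848
```

Request:
move_arm([
  [[0,0,0,0],[0,0,0,0],[0,0,0,0],[0,0,0,0],[0,0,0,0]],
], claw=0.03, newtons=40)

```text
time: 9.7
ee_pos: [0.621, -0.0992, 0.0304]
tcp_rot: [-89.8, -0.0, -74.4]
wrist_force: [-1.2, 2.1, 7.2]
opening: 0.0448
```

Request:
move_arm([
  [[0,0,0,0],[0,0,0,0],[0,0,0,0],[0,0,0,0]],
])

```text
time: 10.1
ee_pos: [0.621, -0.0993, 0.0305]
tcp_rot: [-89.8, -0.0, -74.4]
wrist_force: [-0.5, 1.8, 7.2]
opening: 0.0452
```

Request:
move_arm([
  [[0,-0.015,0,0],[0,-0.045,0,0],[0,-0.085,0,0],[0,-0.115,0,0],[0,-0.13,0,0]],
])

```text
time: 10.6
ee_pos: [0.621, -0.0996, 0.1632]
tcp_rot: [-89.7, -0.1, -74.4]
wrist_force: [1.1, 1.1, -2.9]
opening: 0.0445
```

```bash
python3 - <<'E'
from m import *;from workcell import *
go(.5145,.1647);c=camera("side");cv2.imwrite("pics/s5.png",c["color"][60:380,180:480])
E
```

```text
10.6 [ 0.621  -0.0996  0.1632] [-89.74  -0.12 -74.44] tx,tz -0.2831 -0.0317
```

View pics/s5.png

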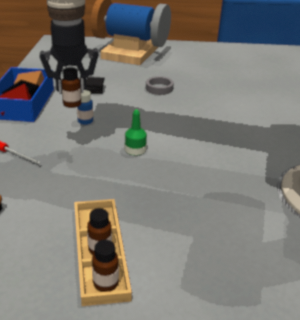

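The second spare is held upright (crop (70,85)).

Request:
move_arm([
  [[-0.015,0,-0.002,0],[-0.045,0,-0.005,0],[-0.085,0,-0.01,0],[-0.125,0,-0.014,0],[-0.165,0,-0.019,0]],
])

```text
time: 11.15
ee_pos: [0.5557, 0.0562, 0.1571]
tcp_rot: [-90.1, 0.0, -74.4]
wrist_force: [0.2, 0.9, -1.0]
opening: 0.0451
```

Request:
move_arm([
  [[-0.04,0,-0.004,0],[-0.08,0,-0.009,0],[-0.105,0,-0.012,0],[-0.118,0,-0.013,0],[-0.118,0,-0.013,0]],
])

```text
time: 11.65
ee_pos: [0.5121, 0.1661, 0.1576]
tcp_rot: [-90.1, 0.0, -74.3]
wrist_force: [0.2, 0.4, -2.1]
opening: 0.0445
```

Request:
move_arm([
  [[0,0,0,0],[0,0,0,0]],
])

```text
time: 11.85
ee_pos: [0.5134, 0.1638, 0.158]
tcp_rot: [-90.0, -0.0, -74.5]
wrist_force: [0.7, 0.1, -2.3]
opening: 0.0451
```

```bash
python3 - <<'E'
from m import *
go(.5145,.1647)
E
```

```text
11.85 [0.5134 0.1638 0.158 ] [-9.003e+01 -1.000e-02 -7.448e+01] tx,tz -0.0005 0.0013
```

Request:
move_arm([
  [[0,0.03,0.001,0],[0,0.06,0.001,0],[0,0.09,0.001,0],[0,0.107,0.001,0],[0,0.112,0.001,0]],
])

```text
time: 12.35
ee_pos: [0.5133, 0.1635, 0.0439]
tcp_rot: [-90.2, -0.0, -74.5]
wrist_force: [0.2, 0.2, -1.9]
opening: 0.0446
```

Request:
move_arm([
  [[0,0.0015,0,0],[0,0.003,0,0],[0,0.0045,0,0],[0,0.006,0,0],[0,0.006,0,0]],
])

```text
time: 12.85
ee_pos: [0.5144, 0.165, 0.0406]
tcp_rot: [-90.0, -0.0, -74.4]
wrist_force: [0.5, 0.4, -2.2]
opening: 0.045
```

Request:
move_arm([
  [[0,0.001,0,0],[0,0.002,0,0],[0,0.002,0,0],[0,0.002,0,0]],
])

```text
time: 13.25
ee_pos: [0.5142, 0.1649, 0.0383]
tcp_rot: [-90.0, -0.0, -74.4]
wrist_force: [-1.1, -0.7, -2.1]
opening: 0.045
```

Request:
move_arm([
  [[0,0.001,0,0],[0,0.0015,0,0],[0,0.002,0,0],[0,0.002,0,0],[0,0.002,0,0]],
])

```text
time: 13.75
ee_pos: [0.5142, 0.1649, 0.0365]
tcp_rot: [-90.0, 0.0, -74.4]
wrist_force: [-3.2, -0.3, 1.5]
opening: 0.0448
```

Contact is at the expected height. Release and rise.

Request:
move_arm([
  [[0,0.0005,0,0],[0,0.0005,0,0],[0,0.0005,0,0],[0,0.0005,0,0],[0,0.0005,0,0]],
], claw=0.085)

```text
time: 14.25
ee_pos: [0.5143, 0.1649, 0.0358]
tcp_rot: [-90.0, 0.0, -74.4]
wrist_force: [-0.4, 0.0, -1.0]
opening: 0.0851
```

Request:
move_arm([
  [[0,-0.01,0,0],[0,-0.04,0,0],[0,-0.08,0,0],[0,-0.12,0,0],[0,-0.15,0,0]],
])

```text
time: 14.75
ee_pos: [0.5145, 0.165, 0.1894]
tcp_rot: [-89.8, 0.0, -74.4]
wrist_force: [0.2, 0.5, -0.0]
opening: 0.0853
```

Request:
move_arm([
  [[0.03,0,0,0],[0.07,0,0,0],[0.11,0,0,0],[0.14,0,0,0],[0.15,0,0,0]],
])

```text
time: 15.25
ee_pos: [0.555, 0.018, 0.1865]
tcp_rot: [-90.0, -0.0, -74.6]
wrist_force: [-0.2, 1.6, -0.0]
opening: 0.0851
```

Request:
move_arm([
  [[0,0,0,0],[0,0,0,0],[0,0,0,0]],
])

```text
time: 15.55
ee_pos: [0.5543, 0.0216, 0.186]
tcp_rot: [-90.0, 0.0, -74.4]
wrist_force: [0.1, 0.6, -0.3]
opening: 0.0848
```

```bash
python3 - <<'E'
from m import *;from workcell import *
for n in("scene","side"):
    c=camera(n)
    for k in caps(c):
        d=k[3][:2]-[.493,.2417];a=np.radians(15.6);print(*k,"rack",np.round([d@[np.cos(a),np.sin(a)],d@[-np.sin(a),np.cos(a)]],4))
cv2.imwrite("pics/s6.png",c["color"][150:400,180:460])
E
```

```text
[140, 77, 23, 6, 42] 32 [ 0.5306 -0.7284  0.0902] [ 0.5364 -0.7299] [0.069 0.023] rack [-0.2195 -0.9475]
[115, 84, 15, 3, 27] 19 [ 0.6263 -0.7549  0.0893] [ 0.6253 -0.7567] [0.041 0.015] rack [-0.1411 -0.9972]
[326, 244, 18, 19, 254] 219 [0.5173 0.1663 0.0953] [0.5155 0.1642] [0.035 0.036] rack [ 0.0008 -0.0807]
[360, 264, 18, 20, 286] 253 [0.496  0.2442 0.0952] [0.4942 0.2432] [0.034 0.035] rack [0.0016 0.0011]
[397, 285, 20, 21, 315] 279 [0.4717 0.3216 0.0954] [0.4691 0.3213] [0.035 0.034] rack [-0.0016  0.0831]
[267, 242, 17, 17, 239] 201 [0.5134 0.1707 0.095 ] [0.5137 0.1668] [0.032 0.034] rack [-0.0002 -0.0777]
[269, 268, 20, 20, 308] 266 [0.4923 0.2472 0.0954] [0.4925 0.2435] [0.032 0.036] rack [0.     0.0019]
[274, 299, 22, 23, 375] 323 [0.4681 0.3252 0.0955] [0.4686 0.3219] [0.035 0.035] rack [-0.0019  0.0838]
[81, 404, 8, 16, 65] 50 [0.6994 0.5488 0.0934] [0.7006 0.5489] [0.008 0.021] rack [0.2826 0.2401]
```

View pics/s6.png

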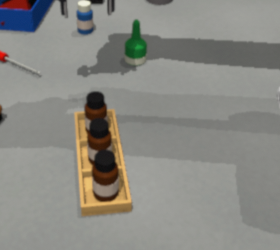

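All three bottles stand in their pockets (crop (95,110), (98,140) and (105,175)), and the gripper is clear of them.

```bash
python3 -c "
from workcell import *
print(job_done())"
```

```text
the job is handed in; nothing more can be done
None
```

I placed both spare bottles upright in the two empty pockets: the first in the middle one, the second in the far end one (y = -80 mm). I lowered each one until the wrist felt the pocket floor before opening the fingers. I handed the job in about 16 s into the 64 s allowed; it reports no verdict.

- **Placement:** In the last pictures from both cameras, all three caps are within about 4 mm of their pocket centres. The cap tops are at about 95 mm, which matches bottles standing on the pocket floors. The two cameras differed by about 3 mm at most.
- **Stock bottle:** It stayed within about 2 mm of its starting place, which is within measurement noise.
- **Clearance:** The gripper is open and clear of everything. No check failed.

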